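# Close up the jar rail and swing the keeper across

## Task

Without picking anything up, gently push the row of three glass jars on the wooden rail along together until the row is packed fully home against the end stop. Then swing the steel keeper bar all the way across the rail behind the last jar, and leave the rest of the table as it is.

Things in the scene. Friction and masses are not known exactly. Their poses are not given: they have to be found in the camera images.
- jar_rail: Fixed wooden channel, 92 mm wide (x), 330 mm long (y); place and turn vary. Origin: underside, on the centre line; z up. Floor top at z 3 mm. Channel 76 mm wide between side walls (|x| 38 to 46 mm) 17 mm high. Runs from its open end at y = -175 mm (no wall there) to the end stop's face at y = +140 mm (stop 50 mm high, rubber faced). The front wall, on the robot's side, is at -x.
- stop_face (a point): Point on the end stop's face (which looks along the rail's -y), on the centre line: x 0, y +140, z 34 mm in the rail's frame. The row is home when the first jar stands against this face and the others touch behind it; the centres are then (67 mm apart) about 34, 101 and 168 mm from the face. A fixed crate up to 235 mm high stands at the right of the rail's open end, from world y = -220 mm on.
- keeper (a joint): Keeper: steel bar 6 mm thick on edge, z 20 to 48 mm, hinged upright on the front wall, 93 mm long. Rad: 0 = swung 20 degrees out to the front, free end towards the open end; 0.35 = along the front wall; 1.92 (limit) = square across the channel. Counter-clockwise from above; in the rail's frame the bar points at angle (value - 1.92) from +x. Friction 0.04 N m, no spring. Starts at 0 to 0.3.
- keeper_pivot (a point): Axis of the keeper's hinge pin, at half the bar's height: x -45, y -80, z 34 mm in the rail's frame. Closed, the bar's faces are at y = -77 and -83 mm; the row at home ends at about y = -62 mm, and a row that is not home stands in the bar's way. Pin top at z 53 mm. A tall roof post stands left of the robot: world x 0.16 to 0.26, y 0.11 to 0.21 m.
- keeper_tip (a point): Free end of the keeper bar, 90 mm from the pivot, at half the bar's height (z 34 mm).
- jar_a: One of the row's three jars (dark label, grey screw lid): round, 69 mm wide, 86 mm tall, 0.24 to 0.44 kg; origin at the centre of its underside, on the rail's floor. The three stand one behind the other on the rail, touching or within 3 mm; which is first, middle and last varies; the row starts 18 to 42 mm short of the stop.
- jar_b: One of the row's three jars (dark label, grey screw lid): round, 69 mm wide, 86 mm tall, 0.24 to 0.44 kg; origin at the centre of its underside, on the rail's floor. The three stand one behind the other on the rail, touching or within 3 mm; which is first, middle and last varies; the row starts 18 to 42 mm short of the stop.
- jar_c: One of the row's three jars (pale label with a dark band, grey screw lid): round, 69 mm wide, 86 mm tall, 0.24 to 0.44 kg; origin at the centre of its underside, on the rail's floor. The three stand one behind the other on the rail, touching or within 3 mm; which is first, middle and last varies; the row starts 18 to 42 mm short of the stop.
- small_jar: Bystander, to be left alone: a 60 mm wide, 92 mm tall jar with a cream lid standing alone on the table past the stop end of the rail. Origin at the centre of its underside.
- tall_jar: Bystander, to be left alone: a 68 mm wide, 122 mm tall jar with a white lid, standing behind and to the right of the rail. Origin at the centre of its underside.
- bottle: Bystander, to be left alone: a dark bottle with a white cap, 56 mm wide, 193 mm tall, standing at the back right. Origin at the centre of its underside.
- tape_small: Bystander, to be left alone: a 66 mm wide, 24 mm high roll of tape lying flat behind the rail. Origin at the centre of its underside.
- calc: Bystander, to be left alone: a 68x115x13 mm desk calculator lying at the left. Origin at the centre of its underside.
Mind the look-alikes: they are no part of the job. Leave any pink look-alike of the jar_b alone.

How it is judged:
On the way, in this order (a step that is already met when the one before it is completed fails the run):
1. the three jars are packed home against the end stop, with the keeper still open (y of jar_a in the frame of jar_rail between -0.0335 and 0.125 m and x of jar_a in the frame of jar_rail between -0.012 and 0.012 m and z of each of jar_a, jar_b, jar_c in the frame of jar_rail below 0.009 m and angle between each of jar_a, jar_b, jar_c's own z axis and vertical below 0.12 rad and y of jar_b in the frame of jar_rail between -0.0335 and 0.125 m and x of jar_b in the frame of jar_rail between -0.012 and 0.012 m and y of jar_c in the frame of jar_rail between -0.0335 and 0.125 m and x of jar_c in the frame of jar_rail between -0.012 and 0.012 m and value of joint keeper below 1 rad), for 0.2 s.
2. the keeper is swung across behind the row (value of joint keeper above 1.84 rad), for 0.2 s.
At the end, for the whole second after the job is handed in: All three jars stand upright in the rail's channel, at rest, packed against the end stop (no more than about 5 mm of slack in the whole row), and the keeper bar is across the rail behind them (joint above 1.84 rad) (y of jar_a in the frame of jar_rail between -0.0335 and 0.125 m and x of jar_a in the frame of jar_rail between -0.012 and 0.012 m and z of each of jar_a, jar_b, jar_c in the frame of jar_rail below 0.009 m and angle between each of jar_a, jar_b, jar_c's own z axis and vertical below 0.12 rad and y of jar_b in the frame of jar_rail between -0.0335 and 0.125 m and x of jar_b in the frame of jar_rail between -0.012 and 0.012 m and y of jar_c in the frame of jar_rail between -0.0335 and 0.125 m and x of jar_c in the frame of jar_rail between -0.012 and 0.012 m and value of joint keeper above 1.84 rad and linear speed of each of jar_a, jar_b, jar_c below 0.02 m/s); the robot touches nothing.
It fails at once if a jar of the row is lifted off the rail's floor or tipped (z of any of jar_a, jar_b, jar_c in the frame of jar_rail above 0.015 m or angle between any of jar_a, jar_b, jar_c's own z axis and vertical above 0.4 rad).
It fails at once if the fingers press on a glass jar with over 50 N (contact force between the fingers and jar_a above 50 N or contact force between the fingers and jar_b above 50 N or contact force between the fingers and jar_c above 50 N).
It fails at once if something else on the table is moved (distance of any of small_jar, tall_jar, bottle, tape_small, calc from where it was at the start of the episode above 0.02 m).
It also fails if it takes over 58 s, if anything falls off the work surface, if the arm or the gripper's body presses on something with over 40 N, if the wrist force passes 120 N, or if a joint passes its speed limit or range.

## Robot

A 7-joint arm with a two-finger parallel gripper is mounted at the origin on a cart in front of the work surface, level with it; the furniture and walls round the work are solid. World frame = base frame: x ahead of the robot, y to its left, z up, the work surface at z = 0. Lengths are in m, angles in rad, forces in N, time in s.
With the tool pointing down it reaches from about 0.35 to 0.9 m from the base axis. Payload 8.1 kg.
Tool frame: the origin (TCP) lies between the finger pads; the fingertips stand tcp_to_tips ahead of it and the grasp point (between the pads) is the TCP (tcp_to_tips is the distance from the TCP to the fingertips, in m); z points along the fingers, y is the direction in which the jaws open and shut (so a half turn about z gives the same grasp; the last joint's range is limited). The gripper opens to 85 mm and grips with 20 to 120 N. Pads are 22 mm wide; open, the fingers measure 114 mm over their backs; the gripper's body (76 mm by 85 mm) begins 54 mm behind the grasp point. The pads swing forward as they close: fully open they stand 13 mm farther back than shut.
Start: joints at [1.028, 0.434, 0.025, 1.573, -0.012, 1.134, -0.075], TCP at [0.266, -0.566, 0.25] pointing down, gripper open.
Joint ranges: [-2.62, 2.62], [-0.44, 2.09], [-1.27, 1.32], [0.08, 2.57], [-1.32, 4.46], [0.12, 2], [-2.74, 2.74]. Speed limits (rad/s): [2.22, 2.22, 3.01, 3.01, 3.14, 3.14, 3.14].

## Interface

Orientations are given as a rotation vector (axis times angle).
In Python, from rig import sense, camera, get_calibration, sign_off, tcp_to_tips gives the robot as it stands. The module is installed in compiled form; this text tells all that it offers.
- The arm moves only by the shell command python3 -m creep 'ROWS' [FORCE]. ROWS is text: rows parted by semicolons, each of 7 numbers parted by spaces: the shift along the tool's x, y, z in m, then the turn, a rotation vector about the tool's x, y, z in degrees, then the closure, from 0 (fully open) to 1 (shut). A call has 1 to 8 rows; each row shifts and turns the commanded pose from where the row before left it, along the tool's axes as they then stand; what a row does not reach is not made up. A row lasts 1/10 s, in which the tool goes at most 50 mm and 8.59 degrees, less where a joint would pass 70% of its speed; a pose out of reach is approached as far as the arm can. A call with a gripper value outside its range is refused whole. The fingers move at their own pace and stop on an object; FORCE is the grip in N (left out, the last holds). Time passes only in rows, so rows that do not move let the fingers close. It gives the time, the measured TCP pose, the force and the opening at its end, in the units of the state.
- sense(): the state, without advancing time (a new reading comes with each control period).
- camera(name): name is "side" or "top"; returns the picture (384x512x3 uint8, red, green, blue); there is no depth.
- get_calibration(name): a dict with "fx", "fy", "cx", "cy" (pixels), "eye" and "attitude" of the camera in the world. Camera axes: x right, y down, z forward; pixel columns grow to the right and rows downward; lengths in m; the calibration is good to about 2 mm. A picture is of the moment at which its call begins. get_calibration takes no time and is no camera call.
- sign_off(): hands the job in, once; it reports no verdict.
The state is a dict: "time_s": time; "qpos": joint angles; "dq": joint speeds; "joint_efforts": joint torques, N m; "tcp_pos": TCP position; "eef_rot": TCP orientation; "contact_force": force on the tool from outside, world axes, zero at the start; "wrist_torque": the same for the moment, N m; "opening": finger opening in m.
Only numpy, scipy, OpenCV 4.12 (cv2) and the standard library are available. Lean on these libraries where they do the work, as an engineer would, in place of code of your own. Each camera call takes 0.05 s, during which the arm holds its last target.

## Working session

There is one attempt and no reset: what is moved stays moved. The work goes in short steps, Python scripts to look and compute and a shell command to move; the robot and the scene stay as the last step left them, time stands still between calls to the robot, and variables do not carry over. Pictures are saved under pics/ and viewed, and the job is handed in when it is done.

```bash
mkdir -p pics
python3 - <<'E'
from rig import sense,camera,get_calibration,tcp_to_tips
import cv2
print(tcp_to_tips, sense())
for n in("side","top"):
    im=camera(n); cv2.imwrite(f"pics/{n}0.png",cv2.resize(im[:,:,::-1],(800,600),interpolation=cv2.INTER_CUBIC)); cv2.imwrite(f"pics/{n}0_raw.png",im[:,:,::-1]);print(n,get_calibration(n))
E
```

```text
0.019 {'time_s': 0.0, 'qpos': array([ 1.02839889,  0.43522482,  0.02497117,  1.57410637, -0.01160713,
        1.13403279, -0.07510706]), 'dq': array([-6.29734128e-05, -9.01131782e-04,  4.36132988e-04, -6.41105934e-04,
        5.00166709e-04,  1.03782687e-03, -7.70026658e-04]), 'joint_efforts': array([ 1.44863985e-03, -6.70486164e+01,  1.02556206e+00, -3.16202974e+01,
        1.54727680e-02,  1.26900626e-02, -4.44998449e-06]), 'tcp_pos': array([ 0.26584052, -0.56509992,  0.24952122]), 'eef_rot': array([-3.06445502e+00, -6.84819739e-01,  7.68985445e-04]), 'contact_force': array([0.30103988, 0.15946131, 0.83486401]), 'wrist_torque': array([ 0.03486187,  0.0145609 , -0.0147479 ]), 'opening': 0.08519034841032772}
side {'fx': 398.26642566320413, 'fy': 398.26642566320413, 'cx': 252.99889548799393, 'cy': 191.20678589214464, 'eye': array([1.38837055, 0.01661654, 1.06205994]), 'attitude': array([-1.8981003 , -1.73954045,  0.59402349])}
top {'fx': 363.120625645452, 'fy': 363.120625645452, 'cx': 255.26583286412654, 'cy': 185.79982903943852, 'eye': array([0.51946653, 0.09787305, 0.98085424]), 'attitude': array([-2.16529371,  2.20906661, -0.08835359])}
```

View pics/top0.png

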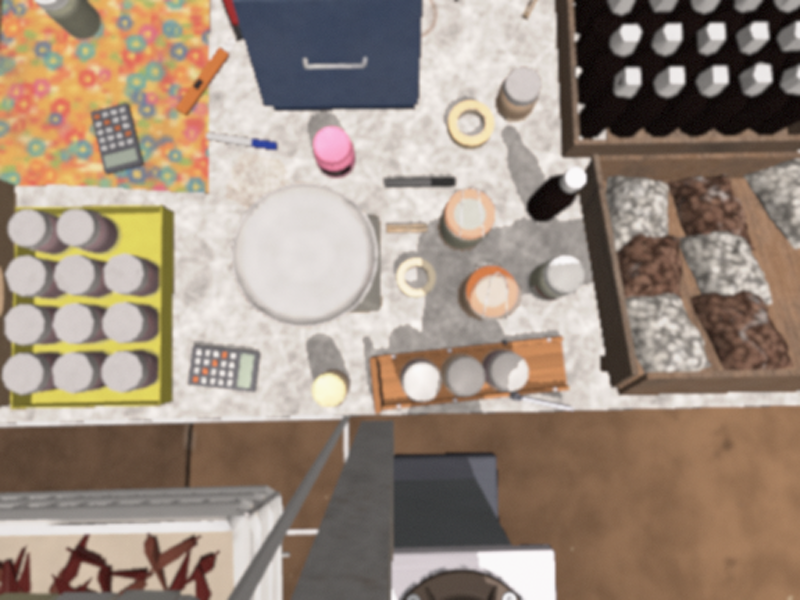

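View pics/side0.png

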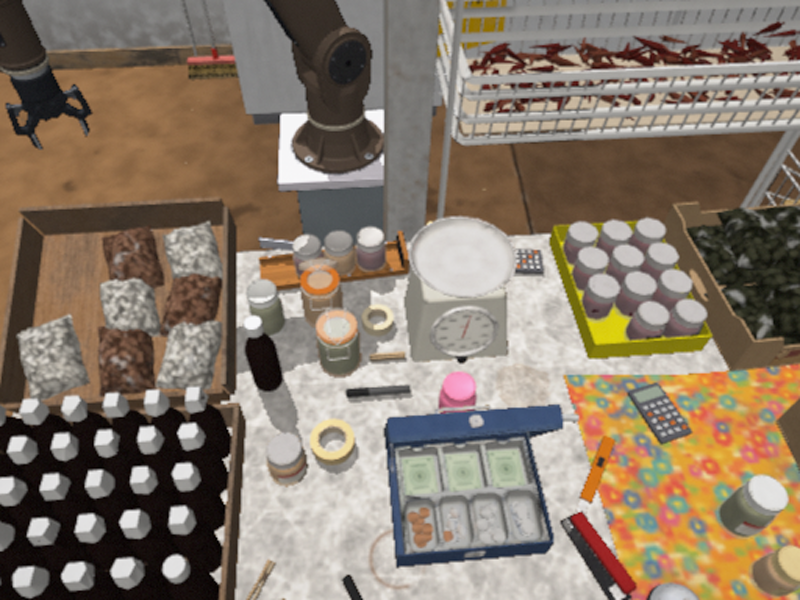

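The top view shows the rail at about (370–565, 340–410), with the stop on its left and its open end on the right. The three jars stand at about (421,380), (465,376) and (508,370). The keeper is at about (515–572, 395–407). I'll enlarge these for precise measuring.

```bash
cat > h.py <<'E'
import numpy as np,cv2
from scipy.spatial.transform import Rotation as R
from rig import get_calibration
def proj(n,P):
    c=get_calibration(n);A=R.from_rotvec(c['attitude']).as_matrix()
    p=(np.atleast_2d(P)-c['eye'])@A
    return np.c_[c['fx']*p[:,0]/p[:,2]+c['cx'],c['fy']*p[:,1]/p[:,2]+c['cy']]
def back(n,uv,z):
    c=get_calibration(n);A=R.from_rotvec(c['attitude']).as_matrix()
    uv=np.atleast_2d(uv);d=np.c_[(uv[:,0]-c['cx'])/c['fx'],(uv[:,1]-c['cy'])/c['fy'],np.ones(len(uv))]@A.T
    return c['eye']+d*((z-c['eye'][2])/d[:,2])[:,None]
def crop(im,x0,y0,x1,y1,s,name):
    cv2.imwrite(name,cv2.resize(im[y0:y1,x0:x1],None,fx=s,fy=s,interpolation=cv2.INTER_CUBIC))
E
python3 - <<'E'
from h import *
t=cv2.imread('pics/top0_raw.png');s=cv2.imread('pics/side0_raw.png')
crop(t,230,205,380,275,5,'pics/c1.png');crop(s,150,135,290,195,5,'pics/c2.png')
E
```

```text
(no output)
```

View pics/c1.png

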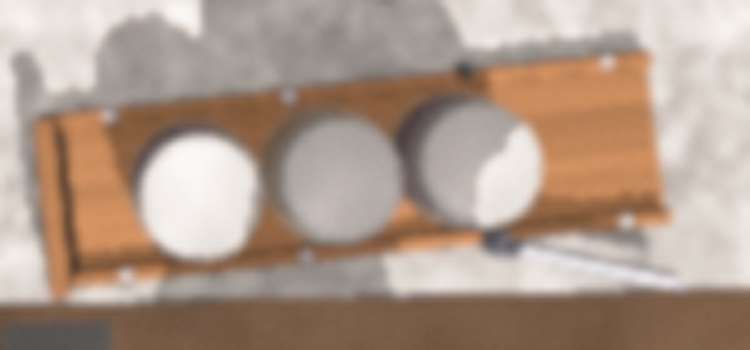

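View pics/c2.png

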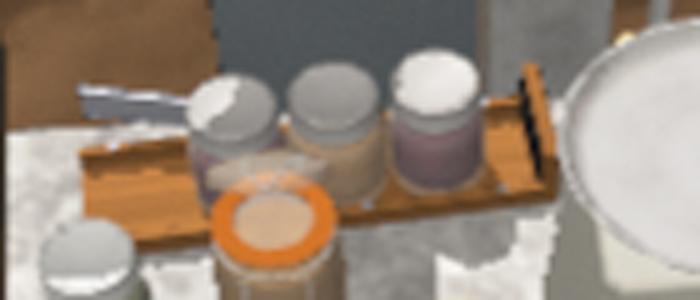

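```bash
cat > fit.py <<'E'
from h import *
from scipy.optimize import least_squares
k=lambda x,y:(230+x/5,205+y/5)
obs=[((46,-175,17),k(648,57)),((-46,-175,17),k(667,218)),((-45,-80,53),k(498,239)),
 ((46,-80,17),k(466,69))]
# jar lids z=86+3
def T(p,P):
    P=np.atleast_2d(P)/1000.;c,s=np.cos(p[2]),np.sin(p[2])
    return np.c_[p[0]+c*P[:,0]-s*P[:,1],p[1]+s*P[:,0]+c*P[:,1],P[:,2]]
P=[o[0] for o in obs];U=np.array([o[1] for o in obs])
f=lambda p:(proj('top',T(p,P))-U).ravel()
r=least_squares(f,[.36,-.05,0.]);print(r.x,np.rad2deg(r.x[2]),r.fun.round(2))
lid=back('top',[k(200,196),k(340,178),k(480,161)],.089);print('lids',lid.round(4))
inv=lambda p,W:np.c_[(W[:,0]-p[0])*np.cos(p[2])+(W[:,1]-p[1])*np.sin(p[2]),-(W[:,0]-p[0])*np.sin(p[2])+(W[:,1]-p[1])*np.cos(p[2])]
print(inv(r.x,lid)*1000)
tip=back('top',[k(683,283)],.048);v=(inv(r.x,tip)[0]*1000-[-45,-80]);print('tip',tip,v,np.hypot(*v),1.92+np.arctan2(v[1],v[0]))
for n,fn in(('top','pics/top0_raw.png'),('side','pics/side0_raw.png')):
    im=cv2.imread(fn);S=5
    box=(230,205,380,275) if n=='top' else (150,135,290,195)
    c=cv2.resize(im[box[1]:box[3],box[0]:box[2]],None,fx=S,fy=S,interpolation=cv2.INTER_CUBIC)
    def poly(Q,col,cl=True):
        q=((proj(n,T(r.x,Q))-box[:2]+.5)*S-.5).astype(int);cv2.polylines(c,[q],cl,col,1)
    poly([(-46,-175,17),(46,-175,17),(46,140,17),(-46,140,17)],(0,255,0))
    poly([(-38,-175,3),(38,-175,3),(38,140,3),(-38,140,3)],(255,0,0))
    poly([(-46,140,50),(46,140,50)],(0,0,255))
    poly([(-45,-80,0),(-45,-80,53)],(255,0,255))
    cv2.imwrite(f'pics/fit_{n}.png',c)
E
python3 fit.py
```

```text
[ 0.45102796 -0.01208348  0.062069  ] 3.556291818291451 [-0.29 -1.53 -0.49  1.21  0.29  1.21  0.48 -0.97]
lids [[ 0.442   0.0579  0.089 ]
 [ 0.4492 -0.0106  0.089 ]
 [ 0.456  -0.0792  0.089 ]]
[[ -4.71939923  70.39462569]
 [ -1.70594702   1.61944034]
 [  0.83267768 -67.27588473]]
tip [[ 0.3894644  -0.18849337  0.048     ]] [-27.38756942 -92.25144066] 96.23100987721487 0.06061209767941511
```

View pics/fit_top.png

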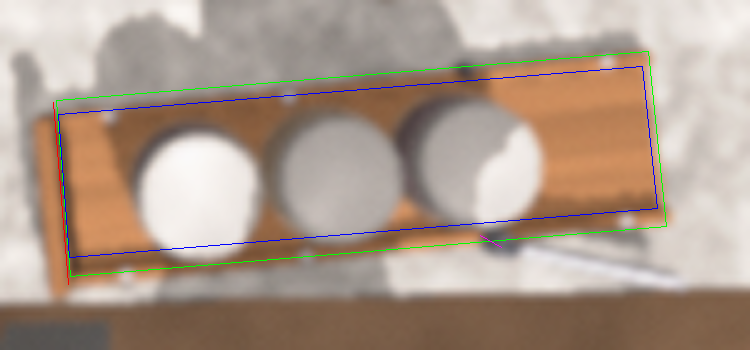

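View pics/fit_side.png

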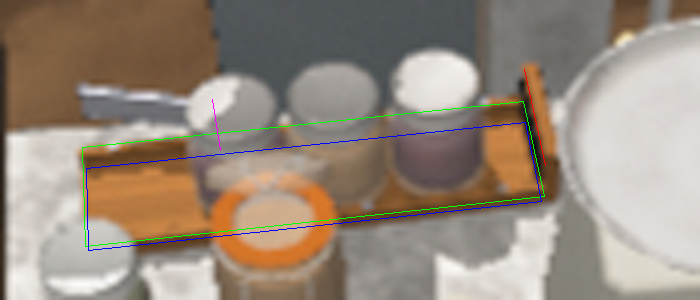

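Run:
```python
from h import *
t=cv2.imread('pics/top0_raw.png');s=cv2.imread('pics/side0_raw.png')
crop(t,230,215,310,270,10,'pics/d1.png');crop(t,300,210,380,265,10,'pics/d2.png')
```

```text
(no output)
```

View pics/d1.png

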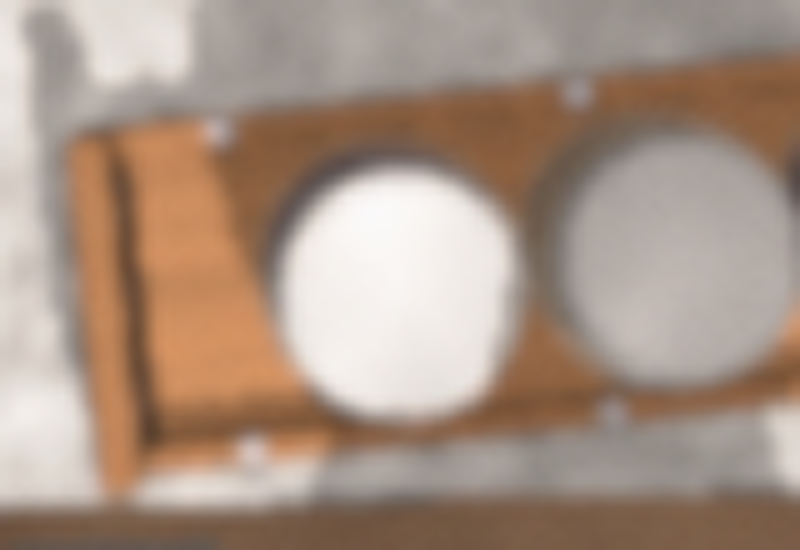

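View pics/d2.png

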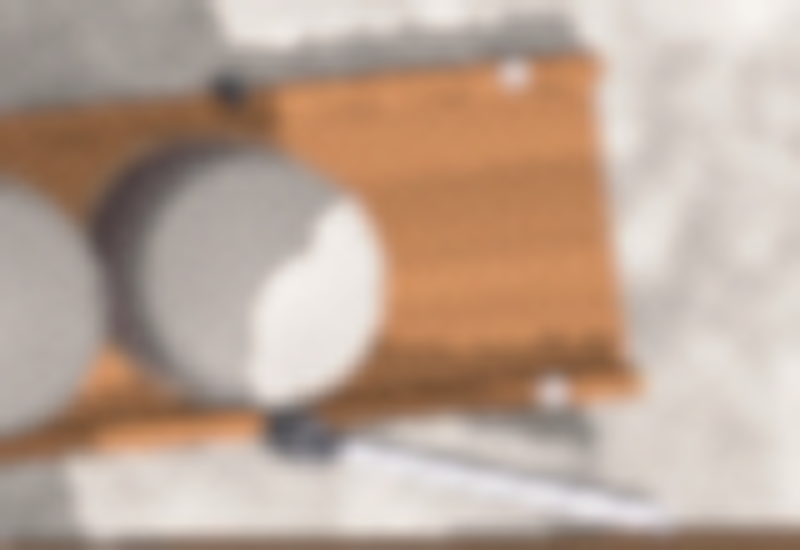

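```bash
cat > fit2.py <<'E'
from h import *
from scipy.optimize import least_squares
def T(p,P):
    P=np.atleast_2d(P)/1000.;c,s=np.cos(p[2]),np.sin(p[2])
    return np.c_[p[0]+c*P[:,0]-s*P[:,1],p[1]+s*P[:,0]+c*P[:,1],P[:,2]]
inv=lambda p,W:np.c_[(W[:,0]-p[0])*np.cos(p[2])+(W[:,1]-p[1])*np.sin(p[2]),-(W[:,0]-p[0])*np.sin(p[2])+(W[:,1]-p[1])*np.cos(p[2])]*1000
o=-.45
B=lambda L,z:back('top',np.array(L)+o,z)
rear=B([(240,227.7),(270,224.5),(300,221.2),(330,218.3),(359,215.7)],.008)
front=B([(245,261.8),(290,258),(300,256),(360,249.8)],.017)
end=B([(359.7,215.7),(364,249)],.017)
stop=B([(241.2,230),(244.3,259)],.050)
pin=B([(330,253)],.053)
def f(p):
    return np.r_[inv(p,rear)[:,0]-46,inv(p,front)[:,0]+46,inv(p,end)[:,1]+175,inv(p,stop)[:,1]-140,(inv(p,pin)-[-45,-80]).ravel()]
r=least_squares(f,[.45,-.02,0.08]);p=r.x
if __name__=='__main__':
    print(p,np.rad2deg(p[2]),r.fun.round(1))
    lids=B([(230+40,215+29),(230+67.8,215+25.8),(300+26,210+27.5)],.089)
    print('lids',lids.round(4),inv(p,lids).round(1))
    tip=B([(300+66,210+52)],.048);v=inv(p,tip)[0]-[-45,-80];print('tip',tip,v,np.hypot(*v),1.92+np.arctan2(v[1],v[0]))
    for n,fn in(('top','pics/top0_raw.png'),('side','pics/side0_raw.png')):
        im=cv2.imread(fn);S=5
        box=(230,205,380,275) if n=='top' else (150,135,290,195)
        c=cv2.resize(im[box[1]:box[3],box[0]:box[2]],None,fx=S,fy=S,interpolation=cv2.INTER_CUBIC)
        def poly(Q,col,cl=True):
            q=((proj(n,T(p,Q))-box[:2]+.5)*S-.5).astype(int);cv2.polylines(c,[q],cl,col,1)
        poly([(-46,-175,17),(46,-175,17),(46,140,17),(-46,140,17)],(0,255,0))
        poly([(-38,-175,3),(38,-175,3),(38,140,3),(-38,140,3)],(255,0,0))
        poly([(-46,140,50),(46,140,50)],(0,0,255))
        poly([(-45,-80,0),(-45,-80,53)],(255,0,255))
        for l in lids:
            a=np.linspace(0,6.28,40);q=proj(n,np.c_[l[0]+.0335*np.cos(a),l[1]+.0335*np.sin(a),0*a+.089]);cv2.polylines(c,[((q-box[:2]+.5)*S).astype(int)],True,(0,255,255),1)
        cv2.imwrite(f'pics/fit2_{n}.png',c)
E
python3 fit2.py
```

```text
[ 0.4486703  -0.01276011  0.08300552] 4.7558662214263006 [-1.3 -1.1 -0.6 -1.3 -2.4  1.3 -1.2  1.2  0.9 -0.2 -0.6 -0.3 -0.8  4.5
  1.9]
lids [[ 0.4435  0.0589  0.089 ]
 [ 0.4499 -0.009   0.089 ]
 [ 0.4564 -0.0781  0.089 ]] [[  0.8  71.9]
 [  1.5   3.6]
 [  2.3 -65.7]]
tip [[ 0.38964621 -0.18582522  0.048     ]] [-28.16973954 -87.5755569 ] 91.99463240756772 0.037993725763042274
```

```bash
python3 -c "
import cv2,numpy as np
a=cv2.imread('pics/fit2_top.png');b=cv2.imread('pics/fit2_side.png');b=cv2.copyMakeBorder(b,0,0,0,a.shape[1]-b.shape[1],0)
a=a[:300];b=b[:300];cv2.imwrite('pics/fit2.png',np.vstack([a,b]))"
```

```text
(no output)
```

View pics/fit2.png

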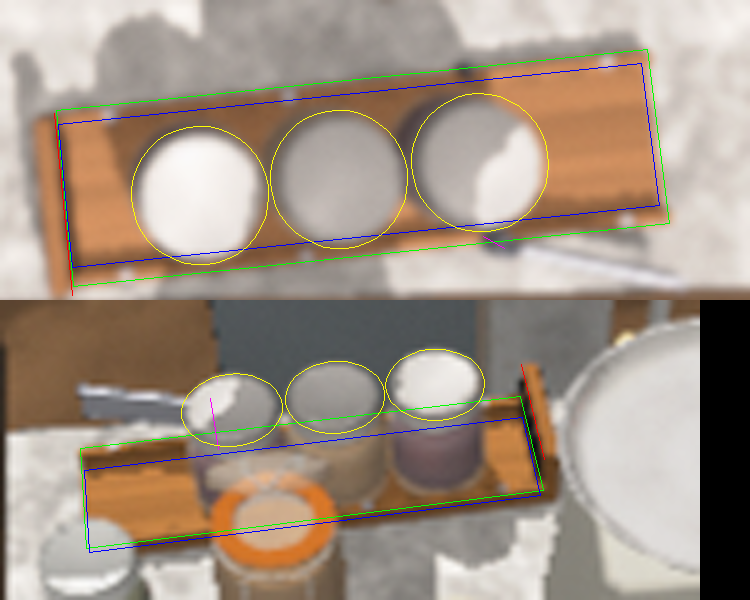

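The rail fit agrees in both views to about 2 mm: origin (0.449, -0.013), yaw 4.76°. In the rail frame the jars sit at y ≈ 72, 4 and -66 mm, so about 37 mm short of home, and the keeper is at about 0.04 rad. Next I'll shut the fingers, rise, and square the tool with the rail, so that tool x is rail +x and tool y is rail -y.

```bash
python3 -m creep '0 0 -0.02 0 0 5.1 1; 0 0 -0.025 0 0 5.1 1; 0 0 -0.025 0 0 5.1 1; 0 0 -0.01 0 0 5.1 1; 0 0 0 0 0 0 1' 20
cat > st.py <<'E'
from fit2 import *
from rig import sense
s=sense();t=s['tcp_pos'];A=R.from_rotvec(s['eef_rot']).as_matrix()
print('t',round(s['time_s'],2),'rail xy mm',inv(p,t[None])[0].round(1),'z',t[2].round(4),'yaw err',round(np.rad2deg(np.arctan2(A[1,0],A[0,0])-p[2]),2),'tilt',A[:2,2].round(3),'F',s['contact_force'].round(1),'open',round(s['opening'],4))
F=s['contact_force'];print('F rail',round(F[0]*np.cos(p[2])+F[1]*np.sin(p[2]),1),round(-F[0]*np.sin(p[2])+F[1]*np.cos(p[2]),1))
E
python3 st.py
```

```text
time_s: 0.6
tcp_pos: [0.2664, -0.566, 0.3317]
eef_rot: [3.137, 0.129, 0.002]
contact_force: [0.3, 0.1, -1.2]
opening: 0.0122
t 0.6 rail xy mm [-227.5 -536.3] z 0.3317 yaw err -0.04 tilt [ 0.001 -0.002] F [ 0.3  0.1 -1.2] open 0.0122
F rail 0.3 0.0
```

```bash
python3 -m creep '0.015 -0.027 0 0 0 0 1; 0.02 -0.036 0 0 0 0 1; 0.02 -0.036 0 0 0 0 1; 0.02 -0.036 0 0 0 0 1; 0.02 -0.036 0 0 0 0 1; 0.02 -0.036 0 0 0 0 1; 0.02 -0.036 0 0 0 0 1; 0 0 0 0 0 0 1'; python3 st.py
```

```text
time_s: 1.4
tcp_pos: [0.3827, -0.3062, 0.3294]
eef_rot: [-3.135, -0.149, 0.0]
contact_force: [-0.6, -0.1, -0.0]
opening: 0.0
t 1.4 rail xy mm [ -90.1 -287. ] z 0.3294 yaw err 0.69 tilt [-0.     0.003] F [-0.6 -0.1 -0. ] open 0.0
F rail -0.6 -0.0
```

```bash
python3 -m creep '0.018 -0.032 0 0 0 0 1; 0.018 -0.032 0 0 0 0 1; 0.018 -0.032 0 0 0 0 1; 0.018 -0.032 0 0 0 0 1; 0.018 -0.031 0 0 0 0.7 1; 0 0 0 0 0 0 1'; python3 st.py
```

```text
time_s: 2.0
tcp_pos: [0.458, -0.1413, 0.3294]
eef_rot: [-3.137, -0.127, 0.001]
contact_force: [0.1, -0.2, -0.1]
opening: 0.0002
t 2.0 rail xy mm [  -1.3 -128.9] z 0.3294 yaw err -0.12 tilt [-0.001  0.002] F [ 0.1 -0.2 -0.1] open 0.0002
F rail 0.1 -0.2
```

```bash
python3 -m creep '0.001 0 0.03 0 0 0 1; 0 0 0.04 0 0 0 1; 0 0 0.04 0 0 0 1; 0 0 0.04 0 0 0 1; 0 0 0.03 0 0 0 1; 0 0 0.02 0 0 0 1; 0 0 0 0 0 0 1'; python3 st.py
python3 - <<'E'
from h import *;from rig import camera
a=camera('top')[:,:,::-1];b=camera('side')[:,:,::-1]
cv2.imwrite('pics/e.png',np.vstack([cv2.resize(a[190:280,220:380],None,fx=3.3,fy=3.3),cv2.resize(b[110:200,140:300],None,fx=3.3,fy=3.3)]))
E
```

```text
time_s: 2.7
tcp_pos: [0.455, -0.1463, 0.1272]
eef_rot: [-3.138, -0.115, 0.01]
contact_force: [-0.4, -0.7, -0.2]
opening: 0.0002
t 2.7 rail xy mm [  -4.8 -133.6] z 0.1272 yaw err -0.57 tilt [-0.006  0.001] F [-0.4 -0.7 -0.2] open 0.0002
F rail -0.5 -0.7
```

View pics/e.png

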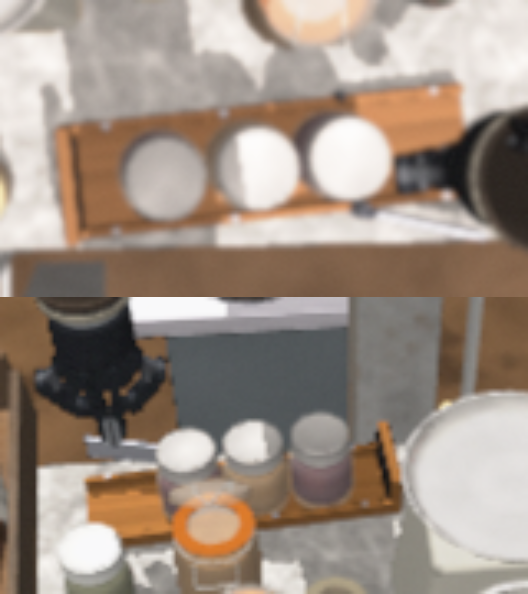

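The top view shows the closed fingers over the channel behind the last jar. The side view shows wide knuckles along tool y above narrow tips, and these could overhang the last jar's lid. I'll turn the tool 90° so the knuckles lie across the rail, after checking the joint range.

Run:
```python
from rig import sense
print(sense()['qpos'].round(3))
from h import *;from rig import camera
crop(camera('side')[:,:,::-1],140,85,220,160,8,'pics/f.png')
```

```text
[ 0.341  0.361 -0.179  2.047  0.094  0.742 -1.395]
```

View pics/f.png

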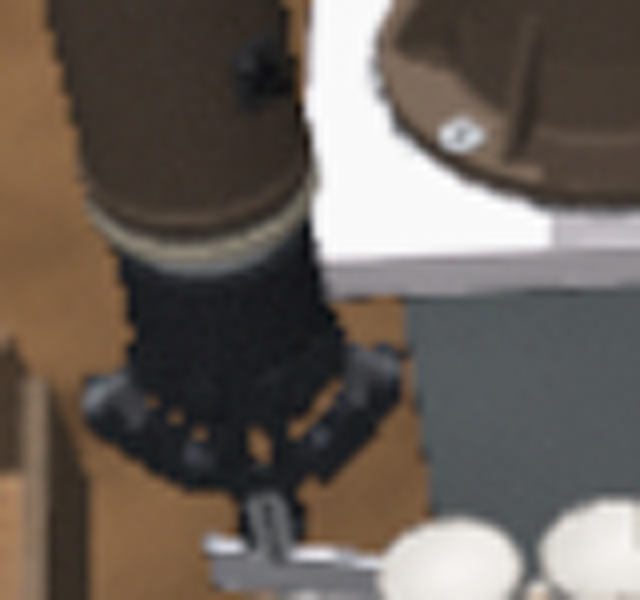

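```bash
python3 -m creep '0 0 -0.01 0 0 -8 1; 0 0 -0.01 0 0 -8.2 1; 0 0 0 0 0 -8.2 1; 0 0 0 0 0 -8.2 1; 0 0 0 0 0 -8.2 1; 0 0 0 0 0 -8.2 1; 0 0 0 0 0 -8.2 1; 0 0 0 0 0 -8.2 1' >/dev/null; python3 -m creep '0 0 0 0 0 -8.2 1; 0 0 0 0 0 -8.2 1; 0 0 0 0 0 -8 1; 0 0 0 0 0 0 1; 0 0 0 0 0 0 1'; python3 st.py
```

```text
time_s: 4.15
tcp_pos: [0.4581, -0.1465, 0.1512]
eef_rot: [2.149, 2.29, 0.001]
contact_force: [-0.7, -0.0, 0.7]
opening: 0.0002
t 4.15 rail xy mm [  -1.7 -134.1] z 0.1512 yaw err 88.89 tilt [ 0.001 -0.001] F [-0.7 -0.   0.7] open 0.0002
F rail -0.7 0.0
```

```bash
python3 -m creep '0 0.001 0.02 0 0 -1.1 1; 0 0 0.025 0 0 0 1; 0 0 0.025 0 0 0 1; 0 0 0.02 0 0 0 1; 0 0 0.01 0 0 0 1; 0 0 0 0 0 0 1; 0 0 0 0 0 0 1'; python3 st.py
python3 - <<'E'
from h import *;from rig import camera
crop(camera('side')[:,:,::-1],140,85,260,175,6,'pics/g.png')
E
```

```text
time_s: 4.85
tcp_pos: [0.4592, -0.146, 0.051]
eef_rot: [2.123, 2.315, 0.0]
contact_force: [-0.6, 0.9, -0.0]
opening: -0.0004
t 4.85 rail xy mm [  -0.5 -133.7] z 0.051 yaw err 90.19 tilt [ 0.001 -0.   ] F [-0.6  0.9 -0. ] open -0.0004
F rail -0.5 0.9
```

View pics/g.png

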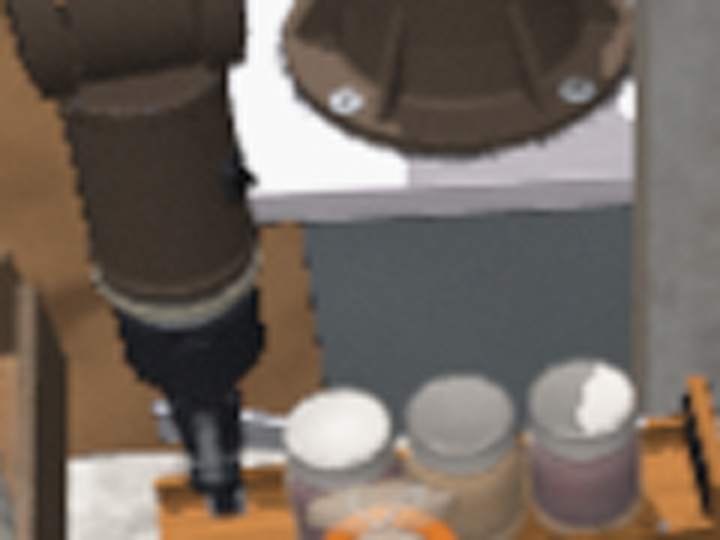

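The narrow fingers now stand in the channel behind the last jar, at about (225,495) in the crop. Their wide side lies across the rail, and the body is clear of the lids. I'll push slowly and watch the force.

```bash
python3 -m creep '0.004 0 0 0 0 0 1; 0.005 0 0 0 0 0 1; 0.004 0 0 0 0 0 1; 0.003 0 0 0 0 0 1; 0.002 0 0 0 0 0 1; 0.002 0 0 0 0 0 1; 0.002 0 0 0 0 0 1; 0.002 0 0 0 0 0 1'; python3 st.py;  python3 -m creep '0.003 0 0 0 0 0 1; 0.003 0 0 0 0 0 1; 0.003 0 0 0 0 0 1; 0.003 0 0 0 0 0 1'; python3 st.py
```

```text
time_s: 5.7
tcp_pos: [0.4566, -0.1223, 0.0503]
eef_rot: [2.123, 2.316, -0.0]
contact_force: [0.7, -4.2, 1.3]
opening: 0.0001
t 5.7 rail xy mm [  -1.1 -109.8] z 0.0503 yaw err 90.22 tilt [ 0. -0.] F [ 0.7 -4.2  1.3] open 0.0001
F rail 0.3 -4.3
time_s: 6.1
tcp_pos: [0.4559, -0.1118, 0.0505]
eef_rot: [2.123, 2.313, -0.002]
contact_force: [1.9, -7.7, 0.9]
opening: -0.0002
t 6.1 rail xy mm [ -1.  -99.3] z 0.0505 yaw err 90.13 tilt [ 0.001 -0.002] F [ 1.9 -7.7  0.9] open -0.0002
F rail 1.2 -7.9
```

```bash
python3 -m creep '0.003 0 0 0 0 0 1; 0.003 0 0 0 0 0 1; 0.003 0 0 0 0 0 1; 0.003 0 0 0 0 0 1; 0.003 0 0 0 0 0 1'; python3 st.py;  python3 -m creep '0.002 0 0 0 0 0 1; 0.002 0 0 0 0 0 1'; python3 st.py
```

```text
time_s: 6.6
tcp_pos: [0.4548, -0.0964, 0.0505]
eef_rot: [2.123, 2.313, -0.001]
contact_force: [2.9, -6.7, 1.6]
opening: 0.0003
t 6.6 rail xy mm [ -0.8 -83.8] z 0.0505 yaw err 90.15 tilt [ 0.001 -0.001] F [ 2.9 -6.7  1.6] open 0.0003
F rail 2.4 -6.9
time_s: 6.8
tcp_pos: [0.4554, -0.0931, 0.0509]
eef_rot: [2.123, 2.311, 0.0]
contact_force: [3.6, -8.8, 4.0]
opening: 0.0002
t 6.8 rail xy mm [  0.  -80.6] z 0.0509 yaw err 90.12 tilt [ 0.003 -0.002] F [ 3.6 -8.8  4. ] open 0.0002
F rail 2.8 -9.1
```

```bash
python3 -m creep '0.002 0 0 0 0 0 1; 0.001 0 0 0 0 0 1'; python3 st.py;  python3 -m creep '0.001 0 0 0 0 0 1; 0.001 0 0 0 0 0 1'; python3 st.py
```

```text
time_s: 7.0
tcp_pos: [0.456, -0.0903, 0.0512]
eef_rot: [2.122, 2.31, 0.002]
contact_force: [4.8, -9.5, 3.8]
opening: 0.0
t 7.0 rail xy mm [  0.9 -77.8] z 0.0512 yaw err 90.11 tilt [ 0.004 -0.002] F [ 4.8 -9.5  3.8] open 0.0
F rail 4.0 -9.8
time_s: 7.2
tcp_pos: [0.4564, -0.0885, 0.0514]
eef_rot: [2.122, 2.309, 0.003]
contact_force: [6.9, -10.5, 4.5]
opening: -0.0001
t 7.2 rail xy mm [  1.4 -76.1] z 0.0514 yaw err 90.1 tilt [ 0.005 -0.003] F [  6.9 -10.5   4.5] open -0.0001
F rail 6.1 -11.0
```

Forces toward +x and upward are growing, so something, probably the hinge pin, is touching the knuckle. I'll back off slightly and look.

```bash
python3 -m creep '-0.004 0 0 0 0 0 1; -0.004 0 0 0 0 0 1; 0 0 0 0 0 0 1'; python3 st.py
python3 - <<'E'
from h import *;from rig import camera
a=camera('top')[:,:,::-1];b=camera('side')[:,:,::-1]
cv2.imwrite('pics/i.png',np.vstack([cv2.resize(a[200:275,225:385],None,fx=4,fy=4),cv2.resize(b[100:175,140:300],None,fx=4,fy=4)]))
E
```

```text
time_s: 7.5
tcp_pos: [0.4537, -0.0945, 0.0501]
eef_rot: [-2.123, -2.315, 0.001]
contact_force: [-0.4, 0.3, -0.7]
opening: 0.0001
t 7.5 rail xy mm [ -1.8 -81.9] z 0.0501 yaw err 90.21 tilt [-0.001  0.   ] F [-0.4  0.3 -0.7] open 0.0001
F rail -0.3 0.4
```

View pics/i.png

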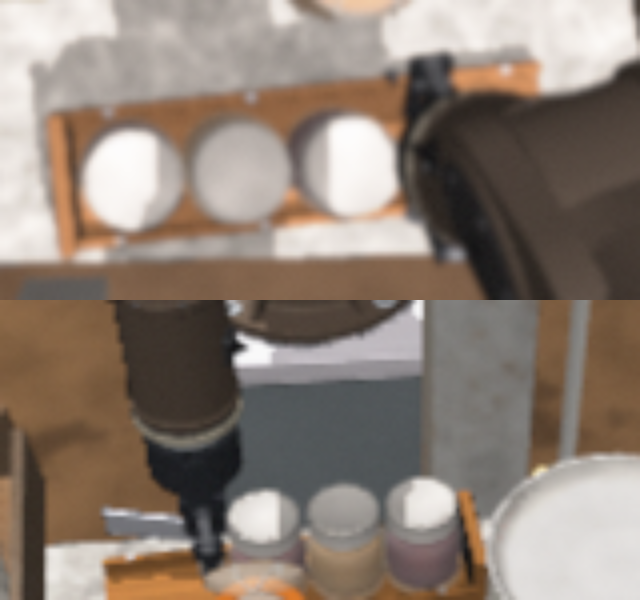

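Run:
```python
from fit2 import *
l=B([(258,244.3),(285,243),(312.5,241.3)],.089);print(inv(p,l).round(1))
```

```text
[[  3.1 101. ]
 [ -0.6  35.3]
 [ -3.4 -31.9]]
```

The lids measure y ≈ 101, 35 and -32 mm, so the row is still about 4 mm short. I'll raise the tool by 14 mm to clear the pin and finish the push.

```bash
python3 -m creep '0 0.002 -0.007 0 0 0 1; 0 0.002 -0.007 0 0 0 1; 0 0 0 0 0 0 1; 0.002 0 0 0 0 0 1; 0.002 0 0 0 0 0 1; 0.001 0 0 0 0 0 1; 0.001 0 0 0 0 0 1'; python3 st.py; python3 -m creep '0.001 0 0 0 0 0 1; 0.001 0 0 0 0 0 1'; python3 st.py
```

```text
time_s: 8.3
tcp_pos: [0.4577, -0.0882, 0.0643]
eef_rot: [2.122, 2.316, -0.001]
contact_force: [0.0, -4.1, 2.2]
opening: 0.0007
t 8.3 rail xy mm [  2.7 -75.9] z 0.0643 yaw err 90.23 tilt [ 0.    -0.001] F [ 0.  -4.1  2.2] open 0.0007
F rail -0.3 -4.1
time_s: 8.5
tcp_pos: [0.4579, -0.0874, 0.0645]
eef_rot: [2.123, 2.313, -0.001]
contact_force: [1.5, -7.4, 3.0]
opening: -0.0002
t 8.5 rail xy mm [  3.  -75.1] z 0.0645 yaw err 90.16 tilt [ 0.001 -0.002] F [ 1.5 -7.4  3. ] open -0.0002
F rail 0.9 -7.5
```

```bash
python3 -m creep '0.001 0 0 0 0 0 1; 0.001 0 0 0 0 0 1'; python3 st.py; python3 -m creep '0.001 0 0 0 0 0 1; 0.001 0 0 0 0 0 1'; python3 st.py
```

```text
time_s: 8.7
tcp_pos: [0.4581, -0.0856, 0.0646]
eef_rot: [2.123, 2.313, -0.001]
contact_force: [3.0, -9.1, 3.9]
opening: -0.0002
t 8.7 rail xy mm [  3.3 -73.4] z 0.0646 yaw err 90.15 tilt [ 0.001 -0.002] F [ 3.  -9.1  3.9] open -0.0002
F rail 2.3 -9.3
time_s: 8.9
tcp_pos: [0.4581, -0.0851, 0.0648]
eef_rot: [2.123, 2.31, -0.002]
contact_force: [2.8, -15.7, 4.5]
opening: 0.0002
t 8.9 rail xy mm [  3.4 -72.8] z 0.0648 yaw err 90.07 tilt [ 0.002 -0.004] F [  2.8 -15.7   4.5] open 0.0002
F rail 1.5 -15.9
```

```bash
python3 -m creep '0.001 0 0 0 0 0 1; 0.001 0 0 0 0 0 1; 0 0 0 0 0 0 1'; python3 st.py
```

```text
time_s: 9.2
tcp_pos: [0.4583, -0.0846, 0.065]
eef_rot: [2.124, 2.308, -0.004]
contact_force: [2.3, -17.8, 7.2]
opening: 0.0002
t 9.2 rail xy mm [  3.6 -72.4] z 0.065 yaw err 89.99 tilt [ 0.002 -0.005] F [  2.3 -17.8   7.2] open 0.0002
F rail 0.8 -18.0
```

```bash
python3 -m creep '-0.004 0 0 0 0 0 1; -0.006 0 0 0 0 0 1; -0.01 0 0 0 0 0 1; -0.015 0 0 0 0 0 1; -0.015 0 0 0 0 0 1; -0.015 0 0 0 0 0 1; 0 0 -0.03 0 0 0 1; 0 0 -0.03 0 0 0 1'; python3 st.py;  python3 - <<'E'
from h import *;from rig import camera
a=camera('top')[:,:,::-1];b=camera('side')[:,:,::-1]
cv2.imwrite('pics/j_top.png',a);cv2.imwrite('pics/j_side.png',b)
cv2.imwrite('pics/j.png',np.vstack([cv2.resize(a[205:280,230:390],None,fx=4,fy=4,interpolation=2),cv2.resize(b[120:195,150:310],None,fx=4,fy=4,interpolation=2)]))
E
```

```text
time_s: 10.0
tcp_pos: [0.4615, -0.1451, 0.1241]
eef_rot: [-2.121, -2.313, 0.001]
contact_force: [0.7, 0.1, -0.4]
opening: -0.0002
t 10.0 rail xy mm [   1.8 -132.9] z 0.1241 yaw err 90.2 tilt [-0.003  0.002] F [ 0.7  0.1 -0.4] open -0.0002
F rail 0.7 -0.0
```

View pics/j.png

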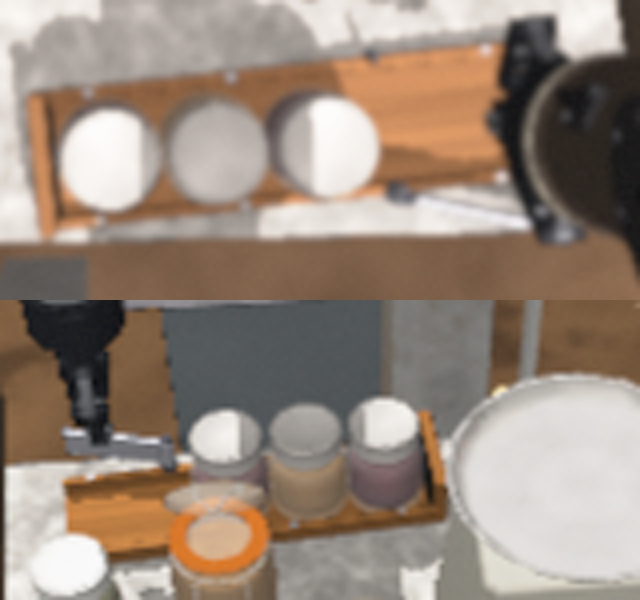

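Run:
```python
from fit2 import *
l=B([(230+110/4,205+159/4),(230+218/4,205+151/4),(230+329/4,205+146/4)],.089);print(inv(p,l).round(1))
k=B([(230+400/4,205+192/4),(230+530/4,205+220/4)],.05);k=inv(p,k);print(k);d=k[1]-k[0];print(1.92+np.arctan2(d[1],d[0]))
```

```text
[[  2.2 102.3]
 [  0.2  36.4]
 [ -3.8 -31.2]]
[[ -40.92827638  -78.72353559]
 [ -66.94467292 -158.7713523 ]]
0.034962100912948824
```

```bash
cat > ov.py <<'E'
import sys
from fit2 import *
def ov(fn,n,box,out,S=8,ys=(106,39,-28)):
    im=cv2.imread(fn);c=cv2.resize(im[box[1]:box[3],box[0]:box[2]],None,fx=S,fy=S,interpolation=cv2.INTER_CUBIC)
    def poly(Q,col,cl=True):
        q=((proj(n,T(p,Q))-box[:2]+.5)*S-.5).round().astype(int);cv2.polylines(c,[q],cl,col,1)
    a=np.linspace(0,2*np.pi,60)
    for y in ys:
        poly(np.c_[31*np.cos(a),y+31*np.sin(a),0*a+89],(0,255,255))
        poly(np.c_[34.5*np.cos(a),y+34.5*np.sin(a),0*a+3],(255,255,0))
    poly([(-46,140,3),(46,140,3),(46,140,50),(-46,140,50)],(0,0,255))
    poly([(-46,-175,17),(46,-175,17),(46,140,17),(-46,140,17)],(0,255,0))
    cv2.imwrite(out,c)
if __name__=='__main__':
    ov('pics/j_top.png','top',(230,215,330,270),'pics/ov_t.png')
    ov('pics/j_side.png','side',(180,130,280,190),'pics/ov_s.png')
E
python3 ov.py
```

```text
(no output)
```

View pics/ov_t.png

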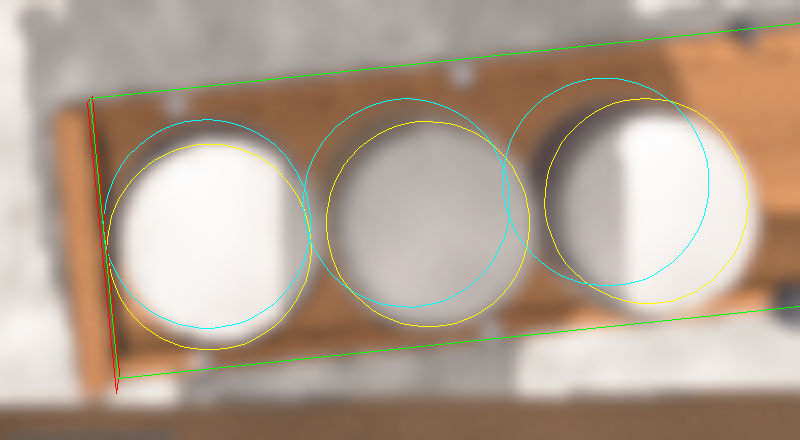

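View pics/ov_s.png

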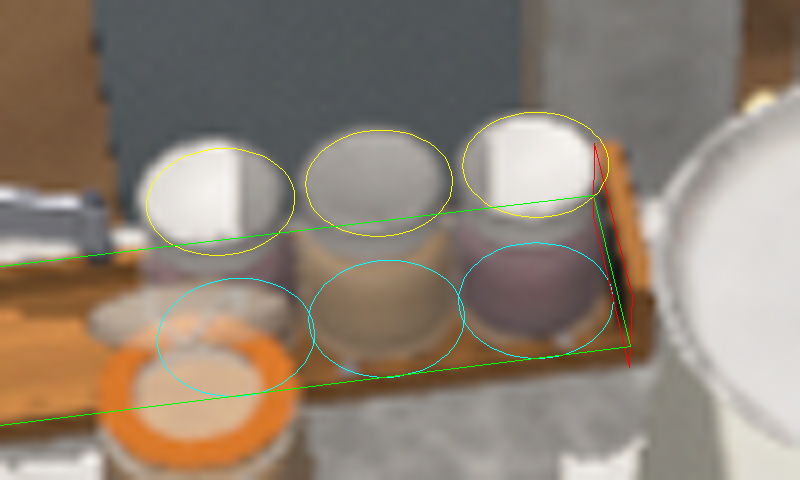

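Both overlays put the row within about 2–3 mm of the predicted home position, which is close to the measurement error. The force had already risen above the sliding level of about 8 N to 18 N. I'll make one confirming push, centred on the last jar, and check that the force rises steeply with no sliding.

```bash
python3 -m creep '0 -0.002 0.03 0 0 0 1; 0 -0.002 0.028 0 0 0 1; 0.01 0 0 0 0 0 1; 0.015 0 0 0 0 0 1; 0.015 0 0 0 0 0 1; 0.01 0 0 0 0 0 1; 0.003 0 0 0 0 0 1; 0 0 0 0 0 0 1' >/dev/null; python3 st.py; python3 -m creep '0.002 0 0 0 0 0 1; 0.002 0 0 0 0 0 1; 0.001 0 0 0 0 0 1; 0.001 0 0 0 0 0 1'; python3 st.py
```

```text
t 10.9 rail xy mm [ -1.1 -79.2] z 0.0667 yaw err 90.3 tilt [ 0. -0.] F [ 0.6 -0.2 -0.3] open 0.0001
F rail 0.6 -0.3
time_s: 11.3
tcp_pos: [0.4534, -0.0864, 0.0663]
eef_rot: [2.123, 2.316, -0.0]
contact_force: [0.8, -2.6, 0.6]
opening: -0.0
t 11.3 rail xy mm [ -1.4 -73.8] z 0.0663 yaw err 90.21 tilt [-0. -0.] F [ 0.8 -2.6  0.6] open -0.0
F rail 0.6 -2.7
```

```bash
python3 -m creep '0.001 0 0 0 0 0 1; 0.001 0 0 0 0 0 1; 0.001 0 0 0 0 0 1'; python3 st.py; python3 -m creep '0.001 0 0 0 0 0 1; 0.001 0 0 0 0 0 1;0 0 0 0 0 0 1'; python3 st.py
```

```text
time_s: 11.6
tcp_pos: [0.4537, -0.0855, 0.0666]
eef_rot: [2.123, 2.312, -0.002]
contact_force: [2.2, -11.2, 3.6]
opening: 0.0004
t 11.6 rail xy mm [ -1.  -72.9] z 0.0666 yaw err 90.12 tilt [ 0.001 -0.003] F [  2.2 -11.2   3.6] open 0.0004
F rail 1.2 -11.4
time_s: 11.9
tcp_pos: [0.454, -0.0851, 0.0669]
eef_rot: [2.124, 2.309, -0.003]
contact_force: [1.5, -15.3, 4.4]
opening: 0.0002
t 11.9 rail xy mm [ -0.7 -72.5] z 0.0669 yaw err 90.03 tilt [ 0.002 -0.004] F [  1.5 -15.3   4.4] open 0.0002
F rail 0.2 -15.4
```

```bash
python3 -m creep '0.001 0 0 0 0 0 1; 0.001 0 0 0 0 0 1; 0.001 0 0 0 0 0 1; 0 0 0 0 0 0 1'; python3 st.py
```

```text
time_s: 12.3
tcp_pos: [0.4544, -0.0844, 0.0673]
eef_rot: [2.125, 2.305, -0.005]
contact_force: [2.1, -22.6, 8.3]
opening: 0.0001
t 12.3 rail xy mm [ -0.2 -71.9] z 0.0673 yaw err 89.91 tilt [ 0.003 -0.007] F [  2.1 -22.6   8.3] open 0.0001
F rail 0.2 -22.7
```

The force rises steeply to 23 N at the same TCP position (rail y -72), so the row is home. I'll back out, clear the bar, and plan the keeper swing.

```bash
python3 -m creep '-0.006 0 0 0 0 0 1; -0.01 0 0 0 0 0 1; -0.015 0 0 0 0 0 1; -0.02 0 0 0 0 0 1; -0.015 0 -0.02 0 0 0 1; 0 0 -0.03 0 0 0 1; 0 0 0 0 0 0 1'; python3 st.py
python3 - <<'E'
import numpy as np
for v in (0.04,0.2,.35,.5,.7,.9,1.1,1.3,1.5,1.7,1.84,1.92):
    a=v-1.92;u=np.array([np.cos(a),np.sin(a)]);n=np.array([np.sin(a),-np.cos(a)])
    d=3+14.5*abs(n[0])+11*abs(n[1]);print(v,(np.array([-45,-80])+60*u+d*n).round(1))
E
```

```text
time_s: 13.0
tcp_pos: [0.4603, -0.1446, 0.1189]
eef_rot: [2.121, 2.313, 0.004]
contact_force: [0.2, 1.3, -0.5]
opening: -0.0
t 13.0 rail xy mm [   0.7 -132.3] z 0.1189 yaw err 90.2 tilt [ 0.004 -0.001] F [ 0.2  1.3 -0.5] open -0.0
F rail 0.3 1.3
0.04 [ -82.5 -131. ]
0.2 [ -72.7 -136.5]
0.35 [ -62.5 -140. ]
0.5 [ -54.8 -142.2]
0.7 [ -43.5 -143.4]
0.9 [ -31.6 -142.2]
1.1 [ -19.5 -138.3]
1.3 [  -8.  -131.4]
1.5 [   2.1 -121.8]
1.7 [   9.9 -109.6]
1.84 [ 13.6 -99.9]
1.92 [ 15. -94.]
```

```bash
python3 -m creep '0.001 -0.018 0 0 0 0 1; 0.001 -0.026 0 0 0 0 1; 0.001 -0.026 0 0 0 0 1; 0.001 -0.024 0 0 0 0 1; 0 0 0 0 0 0 1; 0 0 0 0 0 0 1'; python3 st.py
python3 - <<'E'
from h import *;from rig import camera
a=camera('top')[:,:,::-1];b=camera('side')[:,:,::-1]
cv2.imwrite('pics/k.png',np.vstack([cv2.resize(a[205:280,230:390],None,fx=4,fy=4,interpolation=2),cv2.resize(b[100:175,140:300],None,fx=4,fy=4,interpolation=2)]))
E
```

```text
time_s: 13.6
tcp_pos: [0.3644, -0.1482, 0.1161]
eef_rot: [-2.123, -2.316, -0.0]
contact_force: [0.3, 0.8, -1.3]
opening: -0.0001
t 13.6 rail xy mm [ -95.3 -128. ] z 0.1161 yaw err 90.24 tilt [-0.  0.] F [ 0.3  0.8 -1.3] open -0.0001
F rail 0.4 0.8
```

View pics/k.png

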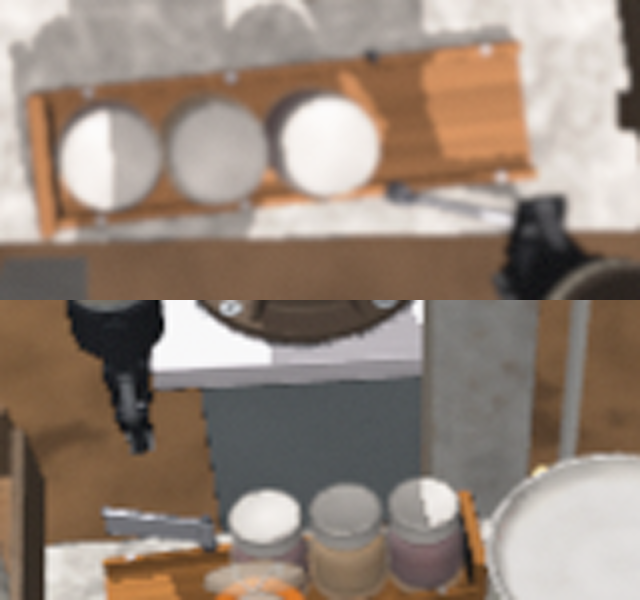

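The finger is on the robot's side of the bar, at about (140,445) in the side crop, and the bar is still open. I'll lower it to the bar's height.

```bash
python3 -m creep '0 0 0.02 0 0 0 1; 0 0 0.025 0 0 0 1; 0 0 0.021 0 0 0 1; 0 0 0 0 0 0 1; 0 0 0 0 0 0 1'; python3 st.py
python3 - <<'E'
from h import *;from rig import camera
crop(camera('side')[:,:,::-1],140,100,240,175,7,'pics/l.png')
E
```

```text
time_s: 14.2
tcp_pos: [0.365, -0.1478, 0.0503]
eef_rot: [-2.121, -2.317, -0.0]
contact_force: [0.1, -0.3, 1.4]
opening: 0.0
t 14.2 rail xy mm [ -94.5 -127.6] z 0.0503 yaw err 90.3 tilt [-0.001  0.001] F [ 0.1 -0.3  1.4] open 0.0
F rail 0.1 -0.4
```

View pics/l.png

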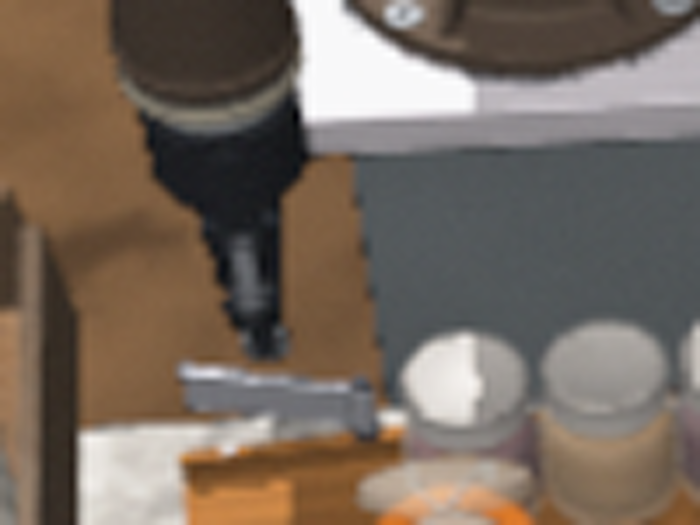

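```bash
python3 -m creep '-0.003 0.006 0 0 0 0 1; 0 0.006 0 0 0 0 1; -0.003 0.005 0 0 0 0 1; -0.003 0.005 0 0 0 0 1; -0.002 0.005 0 0 0 0 1; -0.002 0.005 0 0 0 0 1; -0.002 0.008 0 0 0 0 1; 0 0 0 0 0 0 1'; python3 st.py; python3 -m creep '-0.001 0.006 0 0 0 0 1; 0 0.006 0 0 0 0 1; 0 0.006 0 0 0 0 1; 0.001 0.006 0 0 0 0 1; 0 0 0 0 0 0 1';  python3 st.py
python3 - <<'E'
from h import *;from rig import camera
a=camera('top')[:,:,::-1];b=camera('side')[:,:,::-1]
cv2.imwrite('pics/m.png',np.vstack([cv2.resize(a[205:280,230:390],None,fx=4,fy=4,interpolation=2),cv2.resize(b[100:175,140:300],None,fx=4,fy=4,interpolation=2)]))
E
```

```text
time_s: 15.05
tcp_pos: [0.4072, -0.1599, 0.0504]
eef_rot: [2.122, 2.315, 0.002]
contact_force: [0.8, -0.5, -0.4]
opening: 0.0002
t 15.05 rail xy mm [ -53.5 -143.2] z 0.0504 yaw err 90.24 tilt [0.001 0.   ] F [ 0.8 -0.5 -0.4] open 0.0002
F rail 0.7 -0.6
time_s: 15.55
tcp_pos: [0.431, -0.1572, 0.0504]
eef_rot: [2.121, 2.316, 0.002]
contact_force: [-0.4, 0.3, 0.9]
opening: -0.0001
t 15.55 rail xy mm [ -29.6 -142.5] z 0.0504 yaw err 90.27 tilt [0.001 0.   ] F [-0.4  0.3  0.9] open -0.0001
F rail -0.3 0.3
```

View pics/m.png

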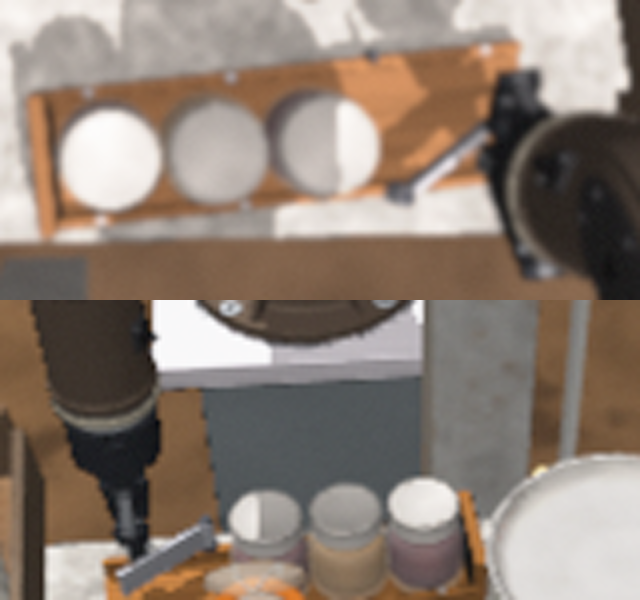

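The bar follows and is now near 0.95 rad. I'll carry on round the arc.

```bash
python3 -m creep '0.002 0.005 0 0 0 0 1; 0.002 0.005 0 0 0 0 1; 0.003 0.006 0 0 0 0 1; 0.004 0.006 0 0 0 0 1; 0.005 0.005 0 0 0 0 1; 0.005 0.005 0 0 0 0 1; 0 0 0 0 0 0 1'; python3 st.py; python3 -m creep '0.006 0.004 0 0 0 0 1; 0.006 0.004 0 0 0 0 1; 0.005 0.002 0 0 0 0 1; 0.005 0.002 0 0 0 0 1; 0 0 0 0 0 0 1';  python3 st.py
```

```text
time_s: 16.35
tcp_pos: [0.4607, -0.1327, 0.0504]
eef_rot: [2.12, 2.317, 0.002]
contact_force: [-0.2, 0.1, 0.2]
opening: -0.0
t 16.35 rail xy mm [   2.1 -120.5] z 0.0504 yaw err 90.33 tilt [0.001 0.001] F [-0.2  0.1  0.2] open -0.0
F rail -0.2 0.1
time_s: 16.85
tcp_pos: [0.4701, -0.1098, 0.0504]
eef_rot: [2.121, 2.317, 0.001]
contact_force: [0.8, -0.3, -0.6]
opening: 0.0
t 16.85 rail xy mm [ 13.3 -98.5] z 0.0504 yaw err 90.31 tilt [0.001 0.   ] F [ 0.8 -0.3 -0.6] open 0.0
F rail 0.8 -0.4
```

```bash
python3 -m creep '0.002 0 0 0 0 0 1; 0.002 0 0 0 0 0 1; 0.001 0 0 0 0 0 1; 0.001 0 0 0 0 0 1';  python3 st.py; python3 -m creep '0.001 0 0 0 0 0 1; 0.001 0 0 0 0 0 1';  python3 st.py; python3 -m creep '0.001 0 0 0 0 0 1; 0.001 0 0 0 0 0 1';  python3 st.py
```

```text
time_s: 17.25
tcp_pos: [0.4695, -0.1074, 0.0505]
eef_rot: [2.124, 2.312, -0.002]
contact_force: [2.7, -11.8, -2.6]
opening: 0.0001
t 17.25 rail xy mm [ 12.9 -96.1] z 0.0505 yaw err 90.11 tilt [ 0.001 -0.003] F [  2.7 -11.8  -2.6] open 0.0001
F rail 1.7 -12.0
time_s: 17.45
tcp_pos: [0.4695, -0.1072, 0.0505]
eef_rot: [2.125, 2.309, -0.004]
contact_force: [2.5, -17.3, -3.2]
opening: 0.0001
t 17.45 rail xy mm [ 12.9 -95.9] z 0.0505 yaw err 90.01 tilt [ 0.001 -0.005] F [  2.5 -17.3  -3.2] open 0.0001
F rail 1.0 -17.5
time_s: 17.65
tcp_pos: [0.4694, -0.107, 0.0505]
eef_rot: [2.126, 2.307, -0.006]
contact_force: [4.2, -23.8, -2.6]
opening: 0.0002
t 17.65 rail xy mm [ 12.9 -95.7] z 0.0505 yaw err 89.92 tilt [ 0.001 -0.006] F [  4.2 -23.8  -2.6] open 0.0002
F rail 2.2 -24.0
```

The force rises steeply with no further motion, so the bar is on its limit. I'll retreat straight back and up, then look.

```bash
python3 -m creep '-0.006 0 0 0 0 0 1; -0.01 0 0 0 0 0 1; -0.015 0 0 0 0 0 1; -0.01 0 -0.02 0 0 0 1; 0 0 -0.04 0 0 0 1; 0 0 -0.04 0 0 0 1; 0 0 -0.05 0 0 0 1; 0 0 -0.05 0 0 0 1'>/dev/null; python3 -m creep '0 0 -0.05 0 0 0 1; -0.02 -0.03 0 0 0 0 1; -0.03 -0.03 0 0 0 0 1; -0.03 -0.03 0 0 0 0 1; -0.03 -0.03 0 0 0 0 1; -0.03 -0.03 0 0 0 0 1; -0.03 -0.02 0 0 0 0 1; 0 0 0 0 0 0 1'; python3 st.py
python3 - <<'E'
from h import *;from rig import camera
a=camera('top')[:,:,::-1];b=camera('side')[:,:,::-1]
cv2.imwrite('pics/n_top.png',a);cv2.imwrite('pics/n_side.png',b)
cv2.imwrite('pics/n.png',np.vstack([cv2.resize(a[205:280,230:390],None,fx=4,fy=4,interpolation=2),cv2.resize(b[110:185,140:300],None,fx=4,fy=4,interpolation=2)]))
cv2.imwrite('pics/nfull.png',np.hstack([cv2.resize(a,(400,300)),cv2.resize(b,(400,300))]))
E
```

```text
time_s: 19.25
tcp_pos: [0.3144, -0.3301, 0.3]
eef_rot: [-2.131, -2.308, 0.002]
contact_force: [1.0, 0.0, 0.4]
opening: -0.0
t 19.25 rail xy mm [-160.1 -305.1] z 0.3 yaw err 89.82 tilt [-0.001 -0.001] F [1.  0.  0.4] open -0.0
F rail 1.0 -0.0
```

View pics/n.png

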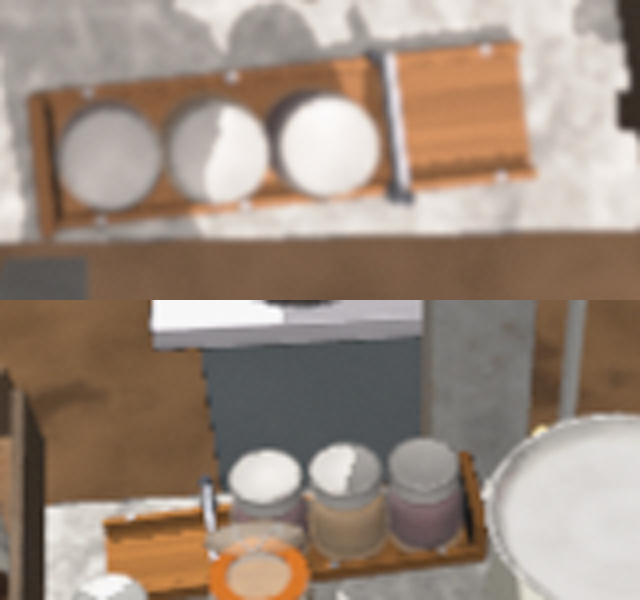

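View pics/nfull.png

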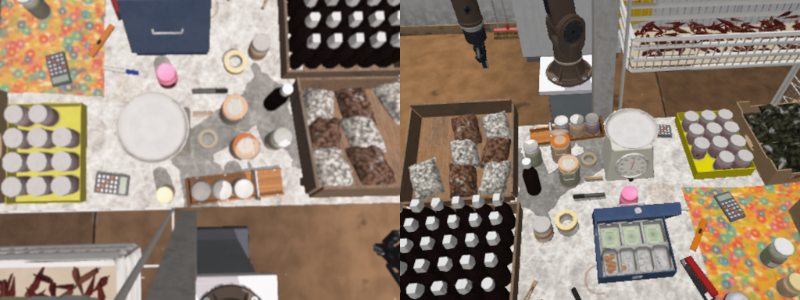

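Run:
```python
from fit2 import *
o2=lambda x,y:(230+x/4,205+y/4)
l=inv(p,B([o2(110,157),o2(219,151),o2(329,145)],.089));print(l.round(1))
k=inv(p,B([o2(402,190),o2(389,62)],.048));print(k.round(1));d=k[1]-k[0];print('v',1.92+np.arctan2(d[1],d[0]))
```

```text
[[ 3.400e+00  1.022e+02]
 [ 1.000e-01  3.580e+01]
 [-3.200e+00 -3.130e+01]]
[[-40.1 -80.5]
 [ 41.3 -81.8]]
v 1.904119039991427
```

Run:
```python
from rig import sign_off,sense
print(sense()['contact_force'].round(1)); print(sign_off())
```

```text
[0.5 0.2 1.6]
the job is handed in; nothing more can be done
None
```

I pushed the row of three jars home against the end stop, swung the keeper bar across behind it, and handed the job in at about 19.3 s. I don't know the verdict, as signing off reports none.

- **Pushing:** I used closed fingers behind the last jar, with the hand turned so its knuckles lay across the rail. A second push to 23 N stopped at the same tool position (rail y about -72 mm), so the row was no longer sliding. On the first push I stopped to look when an unexpected sideways and upward force grew, and went on from a slightly higher position. I never confirmed its cause.
- **Keeper:** I pushed the bar round until it stopped at its limit, with the force rising to 24 N and no further movement. The last picture puts it at about 1.90 rad.
- **Last checks:** In the last pictures the jars look upright, nothing else appears moved (I judged this by eye), and the arm is clear of everything.
- **One disagreement:** The camera puts the jars at about y 102, 36 and -31 mm, roughly 3 mm short of the nominal home positions (106, 39 and -28). That is still inside the -33.5 mm limit. The pushing force and the tool position measured against the closed bar both indicate the row is fully home, so I took the 3 mm as camera and fitting error.

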